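Isolate the slide-drying plate and rack its last case

TASK

Take the slide-drying plate out of service: first push the isolator handle round to off, stopping where the hole in its tip lines up over the hole in the fixed lug so that a padlock could go through both (it can be pushed too far). Only then lift the slide case off the drying plate and lay it flat and square on top of the case already on the sloping rack, its short end against the backstop just like the one below. Let go, leave the lower case in its place, and do not disturb the other things on the bench.

Things in the scene. Friction and masses are not known exactly. Their poses are not given: they have to be found in the camera images.
- isolator: Grey bench isolator box, 160 x 160 x 75 mm, fixed to the bench. Origin: centre of its underside, z up. The handle pivots about the vertical line through its origin. Its steel lug sticks out of the +x side: a level plate 44 mm wide reaching 146 mm from the pivot, top at z = 74 mm.
- handle (a joint): Angle of the black handle about its vertical pivot, rad, growing clockwise seen from above. 0: fully on, along the box's +y. 1.571: off, along the box's +x, the holes in line. Stop at 2.05 (too far). Starts at 0 to 0.45. Friction about 0.45 N m, no spring or detent: it stays where left.
- pivot (a point): Point on the handle's pivot axis, 115 mm above the bench, level with the top of the handle. The hub is 54 mm across. The grip is a bar 24 mm wide from the pivot to 106 mm out, 91 to 115 mm above the bench, with 16 mm of free air between it and the box top.
- handle_hole (a point): Centre of the 14 mm hole in the handle's tongue, on the tongue's top (a level steel plate 36 mm wide, 104 to 146 mm from the pivot, 80 to 86 mm above the bench), 125 mm from the pivot, 86 mm above the bench; moves with the handle.
- lug_hole (a point): Centre of the 14 mm hole in the fixed lug, on the lug's top, 125 mm from the pivot, 74 mm above the bench. An 8 mm padlock shackle must pass through both holes.
- drying_plate: White slide-drying plate with a dark flat top without rim, 180 (x) x 150 (y) mm, top 45 mm above the bench, fixed. Origin: centre of its underside.
- case: Flat white rigid slide case lying on the drying plate: 85 (x) x 45 (y) x 12 (z) mm, about 60 g, loose. Origin: centre of its underside; x along its length.
- deck: Grey metal sloping deck of the rack, fixed, tilted 15 degrees, sloping down away from the robot: 145 x 110 (y) mm. Origin: middle of the foot of the backstop, on the deck's upper face, 30 mm above the bench. x points down the slope, away from the robot, z square out of the deck. The backstop is a plate across the low far end, its face at x = 0 towards the robot, 80 mm wide (y), 32 mm high. A case against it has its origin at x = -42.5 mm.
- lower_case: Second slide case of the same size, loose, already lying on the deck with its short end against the backstop. Origin: centre of its underside, x along its length down the slope.
- specimen_jar: Bystander: loose clear screw jar, 48 mm across, 60 mm tall. Origin: centre of its underside.
- dropper_bottle: Bystander: loose brown dropper bottle, 36 mm across, 75 mm tall. Origin: centre of its underside.
- marker: Bystander: loose black marker pen, 142 mm long, 12 mm thick, lying along its x axis. Origin: centre of its underside.
- paper_cup: Bystander: loose white cup, 70 mm across, 60 mm tall. Origin: centre of its underside.
- slide_box: Bystander: loose cardboard box, 85 x 30 x 30 mm. Origin: centre of its underside.
- dish: Bystander: loose shallow glass dish, 90 mm across, 15 mm tall. Origin: centre of its underside.
There are look-alikes about, which are no part of the job. Of the things that look like the part that bears deck, the smaller one is meant.

How it is judged:
By the outcome, as a careful person would: the job done as asked, in the order asked, and still so for the second after the job is handed in, with the robot touching nothing.
It also fails if it takes over 48 s, if anything falls off the work surface, if the arm or the gripper's body presses on something with over 40 N, if the wrist force passes 120 N, or if a joint passes its speed limit or range.

ROBOT

A 6-joint arm with a two-finger parallel gripper is mounted at the origin on the work surface. World frame = base frame: x ahead of the robot, y to its left, z up, the work surface at z = 0. Lengths are in mm, angles in rad, forces in N, time in s.
With the tool pointing down it reaches from about 300 to 775 mm from the base axis. Payload 14.6 kg.
Tool frame: the origin (TCP) lies at the very end of the fingers, on their centre line; the grasp point (between the pads) lies 19 mm behind it; z points along the fingers, y is the line along which they close (so a half turn about z gives the same grasp; the last joint's range is limited). The gripper opens to 94 mm and grips with 3 to 60 N. Pads are 16 mm wide; open, the fingers measure 119 mm over their backs; the gripper's body (75 mm by 177 mm) begins 78 mm behind the grasp point.
Start: joints at [-1.182, 0.3, 1.521, -0, 1.321, -0.067], TCP at [242.091, -493.843, 174.146] pointing down, gripper open.
Joint ranges: [-3.03, 3.03], [-0.79, 2.21], [0.23, 2.52], [-1.04, 4.18], [0, 3.07], [-2.55, 2.55]. Speed limits (rad/s): [2.22, 2.22, 2.57, 3.14, 3.14, 3.14].

INTERFACE

Orientations are given as [roll, pitch, yaw] about the fixed x, y, z axes, in that order (R = Rz(yaw) Ry(pitch) Rx(roll)).
In Python, from cell import manip gives the robot as it stands.
- The arm moves only by the tool servo_tool, never from a script. Its argument "motion" is a list that holds one entry, the list of rows, each a list of 7 numbers: the shift along the world's x, y, z as a fraction of full scale, then the turn, a rotation vector about the world's x, y, z as a fraction of full scale, then the closure, from 0 (fully open) to 1 (shut). In form: [[[x, y, z, rx, ry, rz, gripper], ...]]. A call has 1 to 10 rows; each row is the pose to reach, as a shift and turn from the pose commanded when the call began, turning the shorter way round; what a row does not reach only later rows make up. Full scale, the value 1, is 0.5 m for a shift and pi rad for a turn. A row lasts 1/10 s, in which the tool goes at most 50 mm and 8.59 degrees, less where a joint would pass 70% of its speed; a pose out of reach is approached as far as the arm can. A call with a number of a shift or a turn outside -1 to 1 is refused whole. A call with a gripper value outside its range is refused whole. The fingers move at their own pace and stop on an object; "newtons" is the grip in N (left out, the last holds). Time passes only in rows, so rows that repeat a pose let the fingers close. It gives the time, the measured TCP pose, the force, the opening and the grip force at its end, in the units of the state.
- manip.read_state(): the state, without advancing time (a new reading comes with each control period).
- manip.camera(name): name is "side" or "top" or "wrist"; returns a dict with "frame" (384x512x3 uint8, red, green, blue), "range_z" (384x512 float32, mm along the optical axis (not along the pixel's ray), 0 where there is no reading), "vfov" (degrees; the focal length in pixels is half the picture's height over the tangent of half this angle, whatever the lens; pixels are square), "cx", "cy" (the principal point, pixels), "cam_to_world" (4x4, takes a point from camera to world coordinates). Camera axes: x right, y down, z forward; pixel columns grow to the right and rows downward; lengths in mm; the calibration is good to about 2 mm. A picture is of the moment at which its call begins.
- manip.sign_off(): hands the job in; it is judged then, once.
The state is a dict: "clock": time; "joints": joint angles; "qd": joint speeds; "effort": joint torques, N m; "eef_pos": TCP position; "eef_rot": TCP orientation; "wrist_force": force on the tool from outside, world axes, zero at the start; "moment": the same for the moment, N m; "finger_gap": finger opening in mm; "finger_force": force on a finger pad.
Only numpy, scipy, OpenCV 4.12 (cv2) and the standard library are available. Lean on these libraries where they do the work, as an engineer would, in place of code of your own. Each camera call takes 0.05 s, during which the arm holds its last target. There are 200 camera calls.

## Working session

There is one attempt and no reset: what is moved stays moved. The work goes in short steps, Python scripts to look and compute and a tool call to move; the robot and the scene stay as the last step left them, time stands still between calls to the robot, and variables do not carry over. Pictures are saved under pics/ and viewed, at most 13 in all, crops included, and the job is handed in when it is done.

Besides the shell and the picture viewer there is one more tool, called after "Emit:" as name(argument=value, ...), one argument or row to a line, values as JSON. servo_tool: Moves the arm, as the interface text tells. Its arguments: {"type":"object","properties":{"motion":{"type":"array"},"newtons":{"type":"number"}},"required":["motion"]}

```bash
ls; mkdir -p pics
cat > h.py <<'E'
import numpy as np, cv2
from cell import manip
def shot(name, tag):
    c=manip.camera(name); np.savez('pics/%s.npz'%tag, **{k:np.array(v) for k,v in c.items()})
    cv2.imwrite('pics/%s.png'%tag, c['frame'][:,:,::-1]); return c
def load(tag):
    z=np.load('pics/%s.npz'%tag); return {k:z[k] for k in z.files}
def cloud(c):
    h,w=c['range_z'].shape; f=h/2/np.tan(np.radians(float(c['vfov']))/2)
    v,u=np.mgrid[:h,:w]; z=c['range_z']
    p=np.stack([(u-c['cx'])/f*z,(v-c['cy'])/f*z,z,np.ones_like(z)],-1)
    P=(p@c['cam_to_world'].T)[...,:3]; P[z==0]=np.nan; return P
E
python3 - <<'E'
from h import *
a=shot('top','top1');b=shot('side','side1')
cv2.imwrite('pics/top1b.png',cv2.resize(a['frame'][:,:,::-1],(800,600)))
print(a['cam_to_world'],a['vfov'],b['cam_to_world'],b['vfov'],manip.read_state())
E
```

```text
pics
[[-2.18045577e-02 -9.95504719e-01  9.21678719e-02  3.92818081e+02]
 [-9.99761407e-01  2.15917898e-02 -3.30512850e-03 -1.33505522e+01]
 [ 1.30020170e-03 -9.22179482e-02 -9.95737997e-01  1.53954379e+03]
 [ 0.00000000e+00  0.00000000e+00  0.00000000e+00  1.00000000e+00]] 50.86827912960302 [[-8.99041917e-01 -3.39517577e-01  2.76498547e-01  2.02875862e+02]
 [-4.37805392e-01  7.07228765e-01 -5.55116126e-01  5.98504487e+02]
 [-7.07604376e-03 -6.20125221e-01 -7.84470930e-01  9.89815176e+02]
 [ 0.00000000e+00  0.00000000e+00  0.00000000e+00  1.00000000e+00]] 53.08690852230115 {'clock': 0.1, 'joints': array([-1.18159621e+00,  3.00404705e-01,  1.52149480e+00,  1.01506842e-05,
        1.32070532e+00, -6.65892548e-02]), 'qd': array([-0.00136396, -0.00155389, -0.00209128, -0.00020215, -0.00057459,
       -0.00097907]), 'effort': array([ 3.32320442e-04, -5.32647943e+01, -3.53284121e+01,  7.08558387e-02,
        2.34676333e-02, -6.13867860e-05]), 'eef_pos': array([ 242.00116139, -493.61015296,  173.65926808]), 'eef_rot': array([-3.14058339e+00, -7.71599847e-05,  4.55786816e-01]), 'wrist_force': array([ 0.68374577, -0.32601479, -1.08452865]), 'moment': array([-0.02128102,  0.0019541 , -0.05027442]), 'finger_force': 0.0, 'finger_gap': 93.97515111556743}
```

View pics/top1b.png

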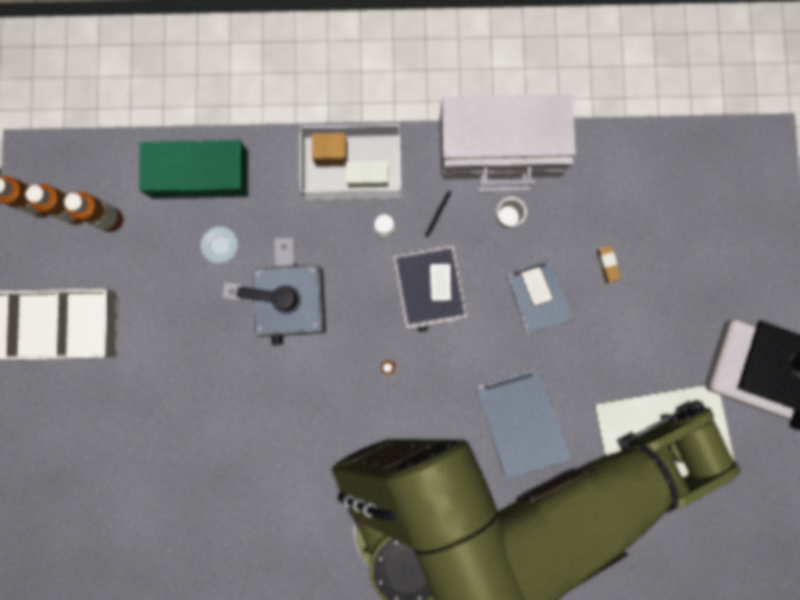

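View pics/side1.png

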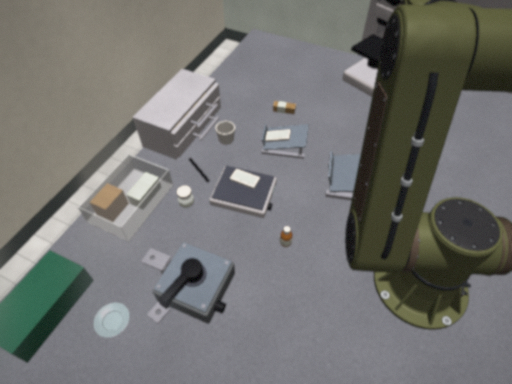

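The top view shows these candidates (800x600 pixels):
- **Cases:** white case on the dark drying plate (440,282), case on the small deck (537,286), pale box in the tray (368,173). The one on the plate is the case to move.
- **Decks:** small deck (540,295) and large empty deck (522,425). The small one is meant.
- **Isolator:** box (289,300), handle pointing left to its tongue (230,290), fixed lug (284,250).

Run:
```python
from h import *
c=load('top1');P=cloud(c)
for n,u,v in [('pivot',285,298),('tongue',230,290),('lug',284,243),('plate',430,300),('case',440,282),('deck',550,315),('lower',537,286),('deckfar',530,270),('bigdeck',525,430),('jar',384,225),('dropper',387,367),('marker',438,213),('cup',511,212),('sbox',609,264),('dish',219,244)]:
    print(n,np.round(np.nanmedian(P[int(v*.64)-1:int(v*.64)+2,int(u*.64)-1:int(u*.64)+2].reshape(-1,3),0)))
g=cv2.cvtColor(c['frame'],cv2.COLOR_RGB2GRAY)
def rect(m,n):
    k,l,s,_=cv2.connectedComponentsWithStats(m.astype(np.uint8)); i=1+s[1:,4].argmax(); q=P[l==i]; q=q[~np.isnan(q[:,0])]
    print(n,len(q),cv2.minAreaRect(q[:,:2].astype(np.float32)),q.mean(0).round())
def win(u0,v0,u1,v1):
    m=np.zeros(g.shape,bool); m[int(v0*.64):int(v1*.64),int(u0*.64):int(u1*.64)]=1; return m
Z=P[...,2]
rect(win(240,255,335,345)&(Z>60)&(Z<90),'isobox')
rect(win(225,270,310,330)&(Z>100),'handle')
rect(win(385,240,475,335)&(Z>36)&(Z<65),'plate')
rect(win(425,255,460,305)&(g>170),'case')
rect(win(518,258,560,310)&(g>170),'lower')
rect(win(500,255,580,335)&(Z>15),'deck')
```

```text
pivot [545. 266. 114.]
tongue [570. 400.  84.]
lug [679. 278.  73.]
plate [538. -66.  45.]
case [581. -89.  53.]
deck [ 497. -348.   59.]
lower [ 565. -319.   51.]
deckfar [ 607. -306.   48.]
bigdeck [ 231. -277.   70.]
jar [718.  42.  61.]
dropper [385.  40.  73.]
marker [758. -92.  11.]
cup [ 759. -274.    3.]
sbox [ 621. -500.   27.]
dish [691. 449.   3.]
isobox 1613 ((557.39453125, 269.6001281738281), (187.15919494628906, 160.31402587890625), 2.159088134765625) [546. 264.  73.]
handle 341 ((543.0288696289062, 311.0813903808594), (135.1321563720703, 50.390506744384766), 88.15127563476562) [547. 299. 114.]
plate 1695 ((570.9439697265625, -66.81867980957031), (177.3848419189453, 147.50772094726562), 9.082976341247559) [570. -67.  46.]
case 278 ((581.9059448242188, -90.4646987915039), (85.80638122558594, 44.798824310302734), 1.3343186378479004) [581. -90.  55.]
lower 278 ((566.837890625, -321.6182861328125), (83.75788116455078, 52.11149215698242), 16.75235939025879) [ 566. -320.   51.]
deck 1217 ((541.322021484375, -326.77386474609375), (154.0267333984375, 111.73866271972656), 16.451629638671875) [ 540. -326.   51.]
```

Emit:
servo_tool(
  motion=[
    [[0.5,0.3,0.2,0,0,-0.05,0],[0.5,0.3,0.2,0,0,-0.05,0],[0.5,0.3,0.2,0,0,-0.05,0],[0.5,0.3,0.2,0,0,-0.05,0],[0.5,0.3,0.2,0,0,-0.05,0],[0.5,0.3,0.2,0,0,-0.05,0],[0.5,0.3,0.2,0,0,-0.05,0],[0.5,0.3,0.2,0,0,-0.05,0],[0.5,0.3,0.2,0,0,-0.05,0]],
  ],
)

```text
clock: 1.0
eef_pos: [491.2, -344.3, 273.3]
eef_rot: [-3.141, 0.001, 0.298]
wrist_force: [0.8, -0.4, 0.3]
finger_gap: 93.9
finger_force: 0.0
```

Run:
```python
from h import *
a=shot('wrist','w1')
s=manip.read_state(); print(s['clock'],s['eef_pos'],s['eef_rot'],s['joints'],a['cam_to_world'],a['vfov'])
```

```text
1.05 [ 490.88111528 -344.62380493  273.35006301] [-3.14060694e+00  9.35221712e-04  2.97452969e-01] [-6.73053906e-01  3.65648445e-01  1.20776774e+00 -2.14909980e-04
  1.56951814e+00  6.00290331e-01] [[ 2.93312026e-01 -9.25985542e-01 -2.37736895e-01  5.61104941e+02]
 [-9.56016445e-01 -2.84301840e-01 -7.21458315e-02 -3.23329611e+02]
 [-7.83039835e-04  2.48441621e-01 -9.68646555e-01  4.83646283e+02]
 [ 0.00000000e+00  0.00000000e+00  0.00000000e+00  1.00000000e+00]] 63.906083490459714
```

View pics/w1.png

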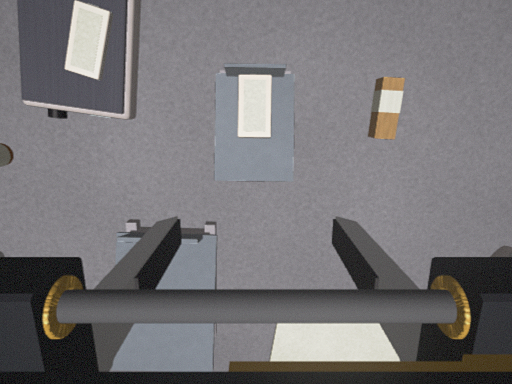

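The wrist view shows the small deck (255,120) with the lower case (254,105) against the backstop (255,71). The drying plate with the case (88,40) is at top left. Next I measure the deck, the lower case and the case here.

```bash
cat >> h.py <<'E'
def big(m,P):
    k,l,s,_=cv2.connectedComponentsWithStats(m.astype(np.uint8)); i=1+s[1:,4].argmax()
    f=cv2.morphologyEx((l==i).astype(np.uint8),cv2.MORPH_CLOSE,np.ones((9,9)))
    return f.astype(bool)
def box(u0,v0,u1,v1):
    m=np.zeros((384,512),bool); m[v0:v1,u0:u1]=1; return m
E
python3 - <<'E'
from h import *
c=load('w1');P=cloud(c);g=cv2.cvtColor(c['frame'],cv2.COLOR_RGB2GRAY)
lc=big(box(230,65,280,145)&(g>150),P)
dk=box(217,80,233,178)|box(276,80,291,178)|box(220,145,290,175)
q=P[dk]; q=q[~np.isnan(q[:,0])]
C=q.mean(0); n=np.linalg.svd(q-C)[2][2]; n*=np.sign(n[2]); r=(q-C)@n
print('deck n',n,'tilt',np.degrees(np.arccos(n[2])),'slopeyaw',np.degrees(np.arctan2(n[1],n[0])),'rms',r.std())
L=P[lc]; L=L[~np.isnan(L[:,0])]; Lc=L.mean(0); nl=np.linalg.svd(L-Lc)[2][2]; nl*=np.sign(nl[2])
print('lower n',nl,'h above deck',((L-C)@n).mean())
ex=np.array([n[0],n[1],0]); ex=ex-n*(ex@n); ex/=np.linalg.norm(ex); ey=np.cross(n,ex)
def fr(p): d=p-C; return np.stack([d@ex,d@ey,d@n],-1)
print('lower rect deckframe',cv2.minAreaRect(fr(L)[:,:2].astype(np.float32)), 'mean',fr(L).mean(0), 'world',Lc)
D=big(box(205,60,300,190)&(P[...,2]>15),P); d=fr(P[D]); d=d[np.abs(d[:,2])<6]
print('deck rect',cv2.minAreaRect(d[:,:2].astype(np.float32)))
bs=fr(P[box(225,62,286,80)]); bs=bs[(bs[:,2]>20)]; print('backstop pts',len(bs),np.percentile(bs,[2,50,98],axis=0),'world top',C+0)
for col in (228,232,245,255,265,278,282):
    print(col,[tuple(np.round(x,0)) for x in fr(P[64:80:2,col])])
print(C,ex,ey,n)
pc=big(box(55,0,115,85)&(g>140),P); W=P[pc]; W=W[~np.isnan(W[:,0])]; print('case',W.mean(0),cv2.minAreaRect(W[:,:2].astype(np.float32)))
E
```

```text
deck n [0.24817001 0.07302326 0.96596027] tilt 14.992372591436556 slopeyaw 16.39635641278813 rms 0.8212417140964391
lower n [0.24045901 0.10775406 0.9646598 ] h above deck 11.95881983589149
lower rect deckframe ((42.705482482910156, -0.5032310485839844), (46.321746826171875, 86.18712615966797), 89.16509246826172) mean [41.49088185 -0.77425486 11.95881984] world [ 567.62751048 -317.98574492   52.91052846]
deck rect ((15.15939712524414, -1.4935340881347656), (149.80245971679688, 110.10346221923828), 0.06956000626087189)
backstop pts 438 [[ 84.87554656 -39.42976976  20.33325267]
 [ 85.77553037  -2.84466819  30.80244785]
 [ 89.80273969  36.51489457  33.33752807]] world top [ 525.99250657 -329.42963885   52.09207871]
228 [(np.float64(89.0), np.float64(33.0), np.float64(32.0)), (np.float64(86.0), np.float64(33.0), np.float64(33.0)), (np.float64(85.0), np.float64(34.0), np.float64(28.0)), (np.float64(85.0), np.float64(34.0), np.float64(21.0)), (np.float64(85.0), np.float64(35.0), np.float64(14.0)), (np.float64(86.0), np.float64(35.0), np.float64(6.0)), (np.float64(85.0), np.float64(36.0), n
[... 2409 characters left out ...]
(np.float64(87.0), np.float64(-36.0), np.float64(31.0)), (np.float64(85.0), np.float64(-36.0), np.float64(30.0)), (np.float64(86.0), np.float64(-37.0), np.float64(22.0)), (np.float64(86.0), np.float64(-38.0), np.float64(15.0)), (np.float64(85.0), np.float64(-38.0), np.float64(10.0)), (np.float64(85.0), np.float64(-39.0), np.float64(4.0)), (np.float64(84.0), np.float64(-39.0), np.float64(-1.0))]
[ 525.99250657 -329.42963885   52.09207871] [ 0.92667653  0.2726717  -0.25869046] [-0.28228045  0.95933193  0.        ] [0.24817001 0.07302326 0.96596027]
case [582.75559857 -90.4303666   56.82627683] ((584.086669921875, -86.84957885742188), (90.95539093017578, 52.527435302734375), 0.2833593487739563)
```

Emit:
servo_tool(
  motion=[
    [[0.2,0.98,-0.06,0,0,0.365,0],[0.2,0.98,-0.06,0,0,0.365,0],[0.2,0.98,-0.06,0,0,0.365,0],[0.2,0.98,-0.06,0,0,0.365,0],[0.2,0.98,-0.06,0,0,0.365,0],[0.2,0.98,-0.06,0,0,0.365,0],[0.2,0.98,-0.06,0,0,0.365,0],[0.2,0.98,-0.06,0,0,0.365,0],[0.2,0.98,-0.06,0,0,0.365,0],[0.2,0.98,-0.06,0,0,0.365,0]],
  ],
)

```text
clock: 2.05
eef_pos: [591.8, 145.5, 243.8]
eef_rot: [-3.141, 0.0, 1.444]
wrist_force: [-0.6, 0.2, -0.9]
finger_gap: 94.1
finger_force: 0.0
```

Emit:
servo_tool(
  motion=[
    [[0,0,0,0,0,0,0.6],[0,0,0,0,0,0,0.6]],
  ],
)

```text
clock: 2.25
eef_pos: [591.7, 144.4, 243.5]
eef_rot: [-3.14, 0.001, 1.445]
wrist_force: [0.5, 0.0, -0.7]
finger_gap: 81.4
finger_force: 0.0
```

Run:
```python
from h import *
a=shot('wrist','w2')
s=manip.read_state(); print(s['clock'],s['eef_pos'],s['eef_rot'],s['joints'],s['finger_gap'])
```

```text
2.3 [591.78714707 143.57402457 243.88232158] [-3.14103042e+00  5.04499762e-04  1.44413062e+00] [ 1.78028245e-01  3.96145622e-01  1.23255837e+00 -3.13103147e-04
  1.51357635e+00  3.04712103e-01] 77.26406390204436
```

View pics/w2.png

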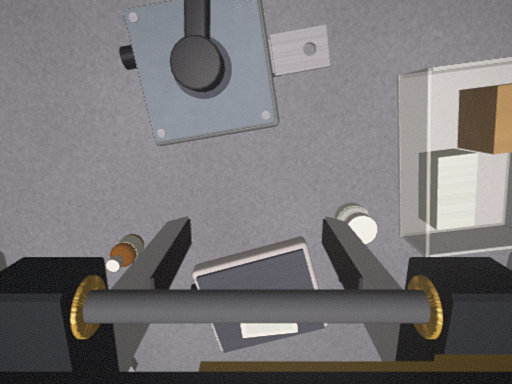

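The wrist view shows the isolator hub at (197,63), the bar running up out of the picture at (197,10), and the fixed lug with its hole at (309,48). The handle tip is out of frame.

Run:
```python
from h import *
c=load('w2');P=cloud(c);g=cv2.cvtColor(c['frame'],cv2.COLOR_RGB2GRAY)
f=192/np.tan(np.radians(float(c['vfov']))/2); T=c['cam_to_world']
def at(u,v,z):
    d=T[:3,:3]@np.array([(u-c['cx'])/f,(v-c['cy'])/f,1]); return T[:3,3]+d*(z-T[2,3])/d[2]
H=(box(150,0,250,110))&(P[...,2]>105)
q=P[H]; print('handle z',np.median(q[:,2]),len(q))
# hub: circle fit on lower part (rows>55)
k=H.astype(np.uint8); cn=max(cv2.findContours(k,cv2.RETR_EXTERNAL,cv2.CHAIN_APPROX_NONE)[0],key=len)[:,0]
w=np.array([at(u,v,115)[:2] for u,v in cn if v>62]); A=np.c_[2*w,np.ones(len(w))]; s=np.linalg.lstsq(A,(w**2).sum(1),rcond=None)[0]
piv=s[:2]; print('pivot',piv,'r',np.sqrt(s[2]+piv@piv))
d=[]
for v in range(2,32):
    u=np.where(H[v])[0]
    if len(u): d.append(at(u.mean(),v,115)[:2])
d=np.array(d); e=d.mean(0)-piv; print('handle bearing from pivot deg',np.degrees(np.arctan2(e[1],e[0])),'n',len(d), np.linalg.norm(e), d[0],d[-1])
m=box(300,38,320,58)&(g<130)
v,u=np.where(big(m,P)); L=at(u.mean(),v.mean(),74)[:2]; print('lug hole px',u.mean(),v.mean(),len(u),L,'bearing',np.degrees(np.arctan2(*(L-piv)[::-1])),np.linalg.norm(L-piv))
B=box(115,0,285,150)&(np.abs(P[...,2]-75)<5); print('box rect',cv2.minAreaRect(P[B][:,:2].astype(np.float32)))
# top-view whole handle bearing
t=load('top1');Q=cloud(t); m=np.zeros(Q.shape[:2],bool); m[172:212,140:198]=1; h=Q[m&(Q[...,2]>100)]; far=h[np.hypot(*(h[:,:2]-piv).T)>45]; e=far.mean(0)[:2]-piv; print('top bearing',np.degrees(np.arctan2(e[1],e[0])))
```

```text
handle z 116.39365751677224 3195
pivot [546.7660854  271.40398685] r 26.703265097715736
handle bearing from pivot deg 80.26357396456702 n 30 42.97888274159701 [556.13940218 326.49886826] [552.12391842 300.82635933]
lug hole px 312.375 45.541666666666664 24 [674.16586178 279.6885403 ] bearing 3.7205918536345535 127.66885621284844
box rect ((557.6264038085938, 272.2794189453125), (174.08157348632812, 150.18771362304688), 2.2557644844055176)
top bearing 83.56564487665943
```

Emit:
servo_tool(
  motion=[
    [[-0.066,0.393,-0.1,0,0,-0.014,0.5],[-0.066,0.393,-0.1,0,0,-0.014,0.5],[-0.066,0.393,-0.1,0,0,-0.014,0.5],[-0.066,0.393,-0.1,0,0,-0.014,0.5],[-0.066,0.393,-0.1,0,0,-0.014,0.5],[-0.066,0.393,-0.1,0,0,-0.014,0.5],[-0.066,0.393,-0.17,0,0,-0.014,0.5],[-0.066,0.393,-0.24,0,0,-0.014,0.5],[-0.066,0.393,-0.315,0,0,-0.014,0.5],[-0.066,0.393,-0.315,0,0,-0.014,0.5]],
  ],
)

```text
clock: 3.3
eef_pos: [557.9, 337.9, 82.6]
eef_rot: [-3.136, 0.005, 1.398]
wrist_force: [0.7, 0.6, -0.4]
finger_gap: 47.1
finger_force: 0.0
```

Emit:
servo_tool(
  motion=[
    [[0,0,0,0,0,0,0.85],[0,0,0,0,0,0,0.85],[0,0,0,0,0,0,0.85],[0,0,0,0,0,0,0.85]],
  ],
  newtons=12,
)

```text
clock: 3.7
eef_pos: [559.5, 341.8, 88.2]
eef_rot: [3.14, -0.001, 1.401]
wrist_force: [-0.0, -0.6, -0.5]
finger_gap: 18.3
finger_force: 0.0
```

Run:
```python
from h import *
a=shot('side','s2'); b=shot('wrist','w3')
s=manip.read_state(); print(s['clock'],s['eef_pos'],s['eef_rot'],s['finger_gap'],s['finger_force'])
im=np.hstack([cv2.resize(a['frame'][200:340,90:290],None,fx=2,fy=2,interpolation=3),cv2.resize(b['frame'],(373,280))])
cv2.imwrite('pics/v3.png',im[:,:,::-1])
```

```text
3.8 [559.10709706 341.79583243  87.45012609] [ 3.14080574e+00 -5.96297137e-04  1.40147991e+00] 14.661214748280566 0.0
```

View pics/v3.png

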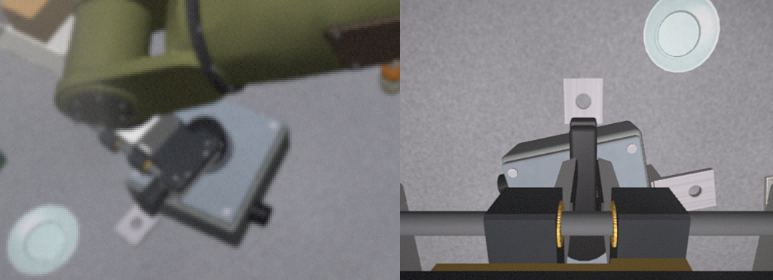

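The right half shows the fingers straddling the bar at (585,170), but the gap reads 14.7 with no grip force. I'll close further to test it.

Emit:
servo_tool(
  motion=[
    [[0,0,0,0,0,0,1],[0,0,0,0,0,0,1],[0,0,0,0,0,0,1],[0,0,0,0,0,0,1]],
  ],
  newtons=12,
)

```text
clock: 4.2
eef_pos: [558.9, 341.7, 86.7]
eef_rot: [-3.142, 0.0, 1.401]
wrist_force: [-0.3, 0.8, -0.0]
finger_gap: 0.3
finger_force: 0.0
```

Run:
```python
from h import *
b=shot('wrist','w4')
s=manip.read_state(); print(s['clock'],s['eef_pos'],s['eef_rot'],s['finger_gap'],s['finger_force'])
cv2.imwrite('pics/v4.png',cv2.resize(b['frame'][90:384,120:400],None,fx=2,fy=2)[:,:,::-1])
P=cloud(b)
for v in range(160,240,8): print(v,[ (u,int(P[v,u,0]),int(P[v,u,1]),int(P[v,u,2])) if P[v,u,2]==P[v,u,2] else u for u in range(222,296,8)])
```

```text
4.25 [558.86446477 341.6666924   86.65101339] [-3.14148251e+00  6.22310019e-05  1.40141480e+00] 0.5057762284149153 0.0
160 [(222, 531, 373, 0), (230, 548, 383, 85), (238, 554, 382, 86), (246, 559, 381, 85), (254, 565, 380, 85), (262, 570, 379, 85), (270, 576, 378, 86), (278, 581, 378, 86), (286, 593, 362, -1), (294, 600, 361, 0)]
168 [(222, 530, 365, 0), (230, 547, 378, 87), (238, 554, 380, 104), (246, 559, 379, 104), (254, 564, 378, 104), (262, 569, 377, 103), (270, 574, 376, 103), (278, 580, 372, 86), (286, 591, 354, 0), (294, 599, 353, -1)]
176 [(222, 528, 357, 0), (230, 536, 356, 0), (238, 554, 376, 111), (246, 559, 375, 112), (254, 564, 375, 112), (262, 569, 374, 112), (270, 574, 371, 106), (278, 582, 353, 23), (286, 588, 353, 31), (294, 595, 353, 37)]
184 [(222, 528, 351, 8), (230, 536, 351, 13), (238, 554, 372, 114), (246, 558, 371, 115), (254, 563, 370, 115), (262, 568, 369, 114), (270, 573, 368, 113), (278, 579, 353, 54), (286, 586, 353, 58), (294, 592, 352, 60)]
192 [(222, 531, 351, 39), (230, 539, 351, 47), (238, 553, 367, 114), (246, 557, 366, 114), (254, 562, 365, 115), 
[... 507 characters left out ...]
86, 582, 339, 75), (294, 588, 338, 75)]
216 [(222, 533, 340, 74), (230, 539, 340, 75), (238, 550, 351, 114), (246, 555, 351, 114), (254, 560, 350, 114), (262, 565, 349, 116), (270, 569, 348, 113), (278, 575, 333, 74), (286, 581, 332, 75), (294, 587, 331, 75)]
224 [(222, 532, 334, 74), (230, 538, 333, 76), (238, 551, 352, 131), (246, 555, 352, 131), (254, 560, 350, 128), (262, 564, 350, 131), (270, 569, 349, 130), (278, 574, 327, 74), (286, 580, 326, 74), (294, 586, 324, 74)]
232 [(222, 530, 327, 74), (230, 537, 327, 74), (238, 552, 352, 143), (246, 556, 351, 142), (254, 560, 349, 139), (262, 564, 350, 144), (270, 568, 349, 142), (278, 573, 349, 144), (286, 579, 320, 75), (294, 585, 319, 76)]
```

View pics/v4.png

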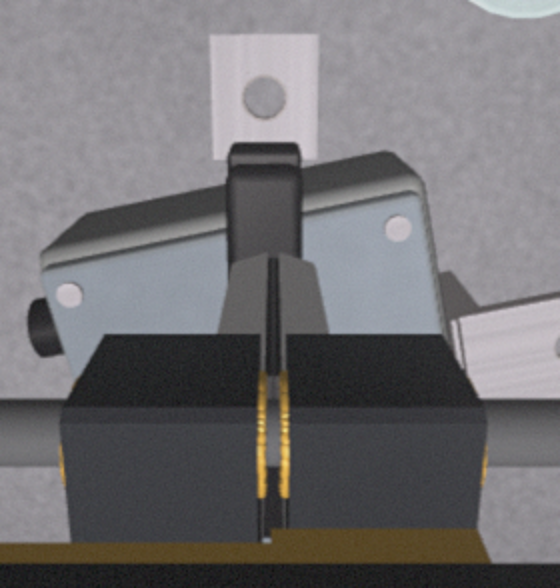

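Run:
```python
from h import *
for t,(u0,v0,u1,v1) in (('w2',(175,216,192,232)),('w2',(322,216,340,232)),('w4',(238,214,275,232)),('w3',(225,208,240,232)),('w3',(272,208,290,232))):
    c=load(t);z=c['range_z'];P=cloud(c);print(t,c['cam_to_world'][:3,3].round(0))
    for v in range(v0,v1,4): print(v,[(int(z[v,u]),int(P[v,u,2])) if z[v,u]>0 else 0 for u in range(u0,u1,3)])
```

```text
w2 [602. 216. 454.]
216 [(477, 1), (479, 0), (479, 0), (479, 0), (479, 0), (477, 1)]
220 [(182, 281), (182, 281), (181, 282), (183, 280), (186, 277), (188, 276)]
224 [(176, 287), (175, 288), (176, 288), (178, 285), (179, 284), (188, 276)]
228 [(169, 295), (169, 294), (170, 293), (174, 290), (180, 284), (187, 277)]
w2 [602. 216. 454.]
216 [(478, 0), (477, 0), (478, 0), (477, 0), (478, 0), (458, 19)]
220 [(479, 0), (186, 277), (182, 281), (182, 281), (182, 281), (182, 281)]
224 [(481, 0), (182, 282), (180, 283), (176, 287), (176, 287), (175, 288)]
228 [(485, -1), (181, 283), (173, 291), (175, 289), (170, 293), (169, 295)]
w4 [572. 412. 297.]
214 [(191, 115), (192, 114), (191, 115), (192, 114), (190, 116), (192, 114), (190, 116), (190, 116), (192, 114), (191, 114), (192, 113), (232, 76), (233, 75)]
218 [(193, 113), (192, 115), (192, 115), (185, 121), (186, 120), (186, 120), (193, 114), (192, 114), (186, 121), (185, 121), (194, 113), (234, 75), (237, 72)]
222 [(178, 128), (179, 128), (179, 128), (179, 127), (179, 128), (178, 128), (183, 123), (183, 124), (178, 129), (178, 128), (178, 128
[... 502 characters left out ...]
35, 74), (235, 74), (196, 112), (192, 115)]
220 [(236, 74), (181, 126), (182, 125), (181, 126), (181, 127)]
224 [(176, 131), (175, 133), (176, 131), (176, 131), (176, 132)]
228 [(169, 138), (169, 138), (170, 137), (169, 138), (169, 138)]
w3 [572. 412. 298.]
208 [(234, 74), (233, 75), (234, 74), (234, 74), (233, 75), (234, 74)]
212 [(235, 74), (234, 75), (235, 73), (234, 75), (235, 74), (234, 75)]
216 [(235, 74), (236, 73), (236, 74), (234, 75), (235, 75), (236, 74)]
220 [(183, 124), (181, 126), (181, 126), (181, 126), (182, 126), (236, 74)]
224 [(177, 130), (176, 132), (175, 132), (176, 132), (175, 133), (176, 132)]
228 [(174, 134), (170, 138), (169, 139), (169, 138), (169, 139), (169, 139)]
```

The picture shows the closed fingers ending just on top of the bar, at crop pixel (272,255). Depth puts the visible tips about 33 mm above the reported TCP both here and in w2. So the fingers are above the bar, not around it. I'll test that by opening, going down 10 mm and closing.

Emit:
servo_tool(
  motion=[
    [[0,0,0,0,0,0,0.5],[0,0,0,0,0,0,0.5],[0,0,0,0,0,0,0.5],[0,0,0,0,0,0,0.5],[0,0,0,0,0,0,0.5],[0,0,-0.01,0,0,0,0.5],[0,0,-0.02,0,0,0,0.6],[0,0,-0.02,0,0,0,0.85],[0,0,-0.02,0,0,0,0.85],[0,0,-0.02,0,0,0,0.85]],
  ],
  newtons=12,
)

```text
clock: 5.25
eef_pos: [557.9, 341.9, 76.2]
eef_rot: [-3.139, 0.001, 1.402]
wrist_force: [-5.3, 1.5, -3.2]
finger_gap: 24.1
finger_force: 12.0
```

The gap stopped at 24.1 with 12 N of grip, so the fingers do end about 33 mm short of the stated TCP. I'll go 20 mm deeper and grip again.

Emit:
servo_tool(
  motion=[
    [[0,0,0,0,0,0,0.6],[0,0,0,0,0,0,0.6],[0,0,-0.02,0,0,0,0.6],[0,0,-0.04,0,0,0,0.6],[0,0,-0.04,0,0,0,0.85],[0,0,-0.04,0,0,0,0.85],[0,0,-0.04,0,0,0,0.85]],
  ],
  newtons=10,
)

```text
clock: 5.95
eef_pos: [558.4, 341.6, 56.1]
eef_rot: [-3.14, 0.001, 1.401]
wrist_force: [-1.3, 0.5, -6.8]
finger_gap: 24.2
finger_force: 10.0
```

Run:
```python
from h import *
s=manip.read_state(); p=s['eef_pos'];print(s['clock'],p,s['eef_rot'],s['wrist_force'],s['finger_gap'],s['finger_force'])
piv=np.array([546.8,271.4]); d=p[:2]-piv; R=np.hypot(*d); b=np.degrees(np.arctan2(d[1],d[0])); print(R,b)
# arc clockwise to bearing ~8 deg, ~7.5 deg per row
for i in range(1,11):
    a=np.radians(b-7.2*i); q=piv+R*np.array([np.cos(a),np.sin(a)])-p[:2]; print(i,(q/500).round(3),round(-7.2*i/180,3))
```

```text
5.95 [558.43553328 341.62015398  56.12746496] [-3.14040065e+00  6.16034393e-04  1.40134219e+00] [-1.34775553  0.45565347 -6.80274468] 24.1630351164516 10.013512820005417
71.17763454704784 80.59153253440606
1 [ 0.017 -0.004] -0.04
2 [ 0.034 -0.01 ] -0.08
3 [ 0.05  -0.018] -0.12
4 [ 0.065 -0.029] -0.16
5 [ 0.078 -0.041] -0.2
6 [ 0.09  -0.054] -0.24
7 [ 0.1   -0.069] -0.28
8 [ 0.108 -0.085] -0.32
9 [ 0.114 -0.102] -0.36
10 [ 0.117 -0.119] -0.4
```

Emit:
servo_tool(
  motion=[
    [[0.017,-0.004,0,0,0,-0.04,0.85],[0.034,-0.01,0,0,0,-0.08,0.85],[0.05,-0.018,0,0,0,-0.12,0.85],[0.065,-0.029,0,0,0,-0.16,0.85],[0.078,-0.041,0,0,0,-0.2,0.85],[0.09,-0.054,0,0,0,-0.24,0.85],[0.1,-0.069,0,0,0,-0.28,0.85],[0.108,-0.085,0,0,0,-0.32,0.85],[0.114,-0.102,0,0,0,-0.36,0.85],[0.117,-0.119,0,0,0,-0.4,0.85]],
  ],
)

```text
clock: 6.95
eef_pos: [615.3, 282.8, 56.0]
eef_rot: [-3.141, 0.005, 0.141]
wrist_force: [-13.4, 5.2, -2.3]
finger_gap: 24.0
finger_force: 10.1
```

Emit:
servo_tool(
  motion=[
    [[0,0,0,0,0,0,0.85]],
  ],
)

```text
clock: 7.05
eef_pos: [615.6, 281.5, 56.0]
eef_rot: [3.141, 0.005, 0.14]
wrist_force: [-11.0, -3.8, -0.7]
finger_gap: 24.0
finger_force: 10.0
```

Run:
```python
from h import *
s=manip.read_state();print(s['clock'],s['eef_pos'],s['eef_rot'],s['wrist_force'],s['finger_gap'],s['finger_force'],s['joints'][5])
b=shot('wrist','w5')
cv2.imwrite('pics/v5.png',cv2.resize(b['frame'][0:260,120:400],None,fx=2,fy=2,interpolation=3)[:,:,::-1])
```

```text
7.05 [615.61797269 281.52454772  56.04111125] [3.14123761 0.00485235 0.14013322] [-11.03347665  -3.77883693  -0.73651753] 24.013636021447645 10.018571466207504 1.8048517047629775
```

View pics/v5.png

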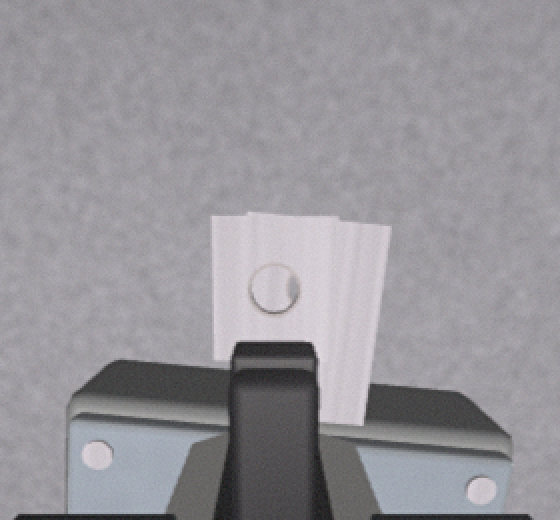

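The handle hole is at crop pixel (274,288), with the lug's dark hole edge showing at its right. The lug's right edge runs (390,225) to (365,425), so a few degrees remain clockwise.

```bash
cat > ang.py <<'E'
from h import *
import sys
c=load(sys.argv[1]);r=[int(x) for x in sys.argv[2:6]] # tongue-left rows, lug-right rows
g=cv2.GaussianBlur(cv2.cvtColor(c['frame'],cv2.COLOR_RGB2GRAY),(3,3),0).astype(float)
f=192/np.tan(np.radians(float(c['vfov']))/2); T=c['cam_to_world']
def at(u,v,z):
    d=T[:3,:3]@np.array([(u-c['cx'])/f,(v-c['cy'])/f,1]); return (T[:3,3]+d*(z-T[2,3])/d[2])[:2]
def edge(v,u0,u1,sg):
    d=sg*np.diff(g[v,u0:u1]); i=d.argmax(); i=min(max(i,1),len(d)-2); a,b,e=d[i-1:i+2]; return u0+i+.5+.5*(a-e)/(a-2*b+e-1e-9)
def line(v0,v1,u0,u1,sg,z):
    p=np.array([at(edge(v,u0,u1,sg),v,z) for v in range(v0,v1)],np.float32)
    o=cv2.fitLine(p,cv2.DIST_HUBER,0,.01,.01).ravel(); d=o[:2]*np.sign(o[0]); return o[2:],d,np.degrees(np.arctan2(d[1],d[0]))
piv=np.array([546.8,271.4])
tp,td,ta=line(r[0],r[1],215,240,1,86); lp,ld,la=line(r[2],r[3],295,325,-1,74)
print('tongue edge bearing',ta,'lug edge bearing',la)
n=lambda d:np.array([-d[1],d[0]])
print('pivot dist: tongue left edge',(tp-piv)@n(td),'(want 18)  lug right edge',(lp-piv)@n(ld),'(want -22)')
h=at(120+274/2,288/2,86)-piv; print('hole',h,np.hypot(*h),np.degrees(np.arctan2(h[1],h[0])))
E
python3 ang.py w5 112 175 118 205
```

```text
tongue edge bearing 7.6350956 lug edge bearing 2.4144063
pivot dist: tongue left edge 18.822615736293315 (want 18)  lug right edge -21.393885282216868 (want -22)
hole [123.11971332  17.21400255] 124.31727833327965 7.959223222668124
```

Emit:
servo_tool(
  motion=[
    [[0.001,-0.006,0,0,0,-0.015,0.85],[0.001,-0.012,0,0,0,-0.029,0.85],[0.001,-0.012,0,0,0,-0.029,0.85]],
  ],
)

```text
clock: 7.4
eef_pos: [616.3, 276.3, 56.0]
eef_rot: [3.141, 0.004, 0.053]
wrist_force: [-8.4, -0.0, -3.3]
finger_gap: 24.1
finger_force: 10.0
```

```bash
python3 - <<'E'
from h import *
s=manip.read_state();print(s['clock'],s['eef_pos'],s['eef_rot'],s['wrist_force'])
b=shot('wrist','w6')
cv2.imwrite('pics/v6.png',cv2.resize(b['frame'][90:200,200:330],None,fx=4,fy=4,interpolation=3)[:,:,::-1])
E
python3 ang.py w6 115 165 118 165
```

```text
7.4 [616.30961684 276.28786372  56.02439783] [3.14132077 0.00379086 0.05272043] [-8.35134507 -0.03689732 -3.30370115]
tongue edge bearing 2.3980243 lug edge bearing -87.01976
pivot dist: tongue left edge 21.423430094076434 (want 18)  lug right edge 123.75593082710724 (want -22)
hole [124.2039302    7.28197548] 124.4172152240789 3.3553639455158963
```

View pics/v6.png

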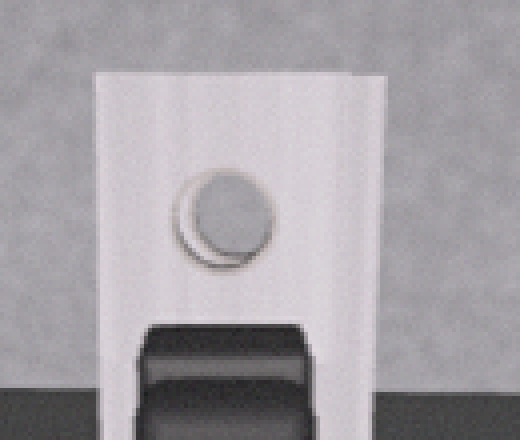

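The handle hole is at crop (224,219), and the lug hole seen through it is centred near (238,219). It is about 2 mm short, so I turn roughly 1° more and then release.

Emit:
servo_tool(
  motion=[
    [[0,-0.0025,0,0,0,-0.006,0.85],[0,-0.0025,0,0,0,-0.006,0.85]],
  ],
)

```text
clock: 7.65
eef_pos: [616.4, 275.3, 56.1]
eef_rot: [3.141, 0.004, 0.035]
wrist_force: [-9.0, 1.5, -3.2]
finger_gap: 24.0
finger_force: 10.0
```

Run:
```python
from h import *
s=manip.read_state();print(s['clock'],s['eef_pos'],s['eef_rot'],s['wrist_force'])
b=shot('wrist','w7');g=cv2.GaussianBlur(cv2.cvtColor(b['frame'],cv2.COLOR_RGB2GRAY),(3,3),0).astype(int)
print(b['cx']);
for v in (112,125,135,145,155): print(v,g[v,220:232],g[v,282:300])
print(g[145,240:275]); print(load('w6')['frame'][145,240:275,0])
```

```text
7.65 [616.39183346 275.26819822  56.07517643] [3.14144702 0.00350449 0.03494682] [-8.96073039  1.46844302 -3.20462581]
256.1627828761164
112 [193 205 208 208 206 204 203 202 201 200 200 199] [207 205 203 202 201 201 202 205 207 202 184 164 158 158 159 160 161 160]
125 [187 204 209 209 208 207 205 203 202 200 200 201] [208 205 203 202 201 200 202 206 205 197 181 166 161 163 165 165 163 163]
135 [181 197 205 207 209 209 207 204 203 201 200 200] [210 207 204 203 202 201 204 206 205 196 181 169 167 167 167 167 167 167]
145 [178 193 205 207 208 208 207 206 204 202 201 202] [208 206 204 203 202 202 205 207 204 191 173 162 159 160 160 159 160 160]
155 [168 186 203 209 209 209 208 207 204 203 201 200] [209 207 205 204 203 203 206 208 204 188 168 160 161 163 164 166 166 167]
[209 204 191 174 164 156 149 154 161 164 165 165 163 163 164 166 166 166
 166 166 165 164 165 165 166 164 155 161 183 201 208 211 211 210 209]
[214 216 201 182 181 210 207 201 174 139 161 164 165 165 162 164 167 161
 165 169 166 163 167 168 164 166 161 157 181 200 216 217 213 214 214]
```

The lug's edges at row 145 centre on column 256.0 and the handle hole on 255.5, so the holes are lined up. Next I release, lift, and move over to view the case.

Emit:
servo_tool(
  motion=[
    [[0,0,0,0,0,0,0.55],[0,0,0,0,0,0,0.55],[0,0,0,0,0,0,0.55],[0,0,0.08,0,0,0,0.55],[0,0,0.17,0,0,0,0.55],[0,0,0.26,0,0,0,0.55],[-0.05,-0.08,0.3,0,0,0,0.2],[-0.08,-0.16,0.3,0,0,0,0.2],[-0.1,-0.25,0.3,0,0,0,0.2],[-0.12,-0.35,0.3,0,0,0,0.2]],
  ],
)

```text
clock: 8.7
eef_pos: [557.4, 99.6, 207.3]
eef_rot: [-3.142, -0.001, 0.036]
wrist_force: [1.5, -0.8, -0.8]
finger_gap: 71.2
finger_force: 0.0
```

Emit:
servo_tool(
  motion=[
    [[-0.03,-0.1,0,0,0,0,0.2],[-0.05,-0.2,0,0,0,0,0.2],[-0.05,-0.3,0,0,0,0,0.2],[-0.05,-0.38,0,0,0,0,0.2],[-0.05,-0.38,0,0,0,0,0.2],[-0.05,-0.38,0,0,0,0,0.2],[-0.05,-0.38,0,0,0,0,0.2]],
  ],
)

```text
clock: 9.4
eef_pos: [533.2, -88.2, 206.9]
eef_rot: [-3.142, -0.0, 0.036]
wrist_force: [-0.2, -0.5, 0.8]
finger_gap: 75.9
finger_force: 0.0
```

Run:
```python
from h import *
s=manip.read_state();print(s['clock'],s['eef_pos'],s['eef_rot'],s['wrist_force'],s['finger_gap'])
b=shot('wrist','w8');t=shot('top','t8')
g=cv2.cvtColor(b['frame'],cv2.COLOR_RGB2GRAY);P=cloud(b)
m=big((P[...,2]>50)&(P[...,2]<65)&(g>120)&box(100,0,420,215),P); v,u=np.where(m); print(len(u),u.min(),u.max(),v.min(),v.max())
q=P[m]; q=q[~np.isnan(q[:,0])]; q=q[np.abs(q[:,2]-np.median(q[:,2]))<3]; print(np.median(q[:,2]),cv2.minAreaRect(q[:,:2].astype(np.float32)),q.mean(0))
im=np.hstack([b['frame'],t['frame'][130:230,120:210].repeat(3,0).repeat(3,1)[:,:,:][:300].copy() if 0 else cv2.copyMakeBorder(cv2.resize(t['frame'][140:230,120:210],(280,280)),0,104,0,0,cv2.BORDER_CONSTANT)])
cv2.imwrite('pics/v8.png',im[:,:,::-1])
```

```text
9.4 [533.24114742 -88.19854378 206.87152237] [-3.14155631e+00 -3.65495760e-04  3.56605164e-02] [-0.16837921 -0.46233689  0.81070957] 75.86061436991672
2909 240 280 95 170
57.200707465536055 ((581.5234375, -90.35334777832031), (44.97730255126953, 86.05704498291016), 89.9046401977539) [582.48916097 -90.32521942  57.18442568]
```

View pics/v8.png

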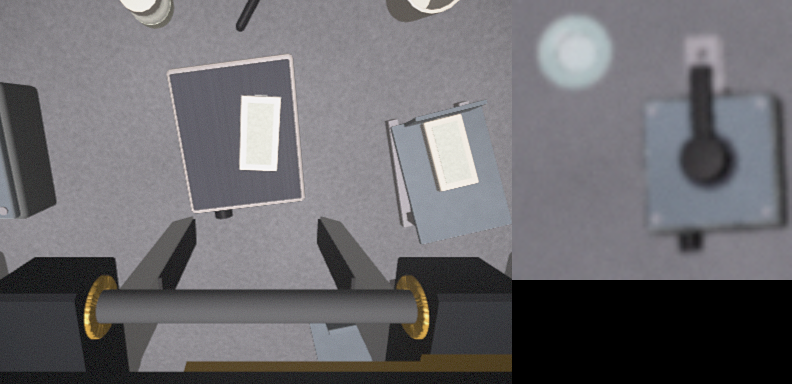

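The left half shows the case on the plate at (260,133), nearly square to the tool. The right half shows the handle lying along the lug after release. I go down on the case.

Emit:
servo_tool(
  motion=[
    [[0.098,-0.004,-0.08,0,0,-0.011,0.3],[0.098,-0.004,-0.16,0,0,-0.011,0.3],[0.098,-0.004,-0.24,0,0,-0.011,0.3],[0.098,-0.004,-0.31,0,0,-0.011,0.3],[0.098,-0.004,-0.36,0,0,-0.011,0.3],[0.098,-0.004,-0.375,0,0,-0.011,0.3],[0.098,-0.004,-0.378,0,0,-0.011,0.3]],
  ],
)

```text
clock: 10.2
eef_pos: [582.1, -90.4, 17.5]
eef_rot: [-3.141, 0.001, 0.001]
wrist_force: [-0.2, -0.0, 0.8]
finger_gap: 66.0
finger_force: 0.0
```

Run:
```python
from h import *
s=manip.read_state();print(s['clock'],s['eef_pos'],s['eef_rot'],s['wrist_force'],s['finger_gap'])
b=shot('wrist','w9');P=cloud(b)
for v in range(208,226,2): print(v,P[v,184:200:3,2].round(0),P[v,312:330:3,2].round(0))
```

```text
10.2 [582.072547   -90.36093848  17.49258686] [-3.14142150e+00  7.62539689e-04  1.30212535e-03] [-0.17812612 -0.01693929  0.83117927] 65.95714230212515
208 [45. 45. 45. 46. 45. 45.] [46. 46. 45. 44. 36. 33.]
210 [45. 46. 45. 46. 45. 44.] [44. 45. 45. 44. 37. 33.]
212 [45. 44. 44. 44. 43. 44.] [45. 45. 44. 45. 35. 33.]
214 [46. 45. 45. 44. 44. 45.] [44. 44. 44. 44. 35. 34.]
216 [45. 45. 44. 45. 44. 45.] [45. 45. 46. 45. 36. 36.]
218 [45. 45. 44. 53. 53. 52.] [45. 52. 52. 45. 35. 35.]
220 [45. 55. 56. 55. 55. 55.] [51. 56. 55. 56. 55. 55.]
222 [59. 59. 59. 60. 58. 56.] [55. 58. 58. 59. 59. 59.]
224 [62. 61. 62. 62. 62. 58.] [57. 58. 62. 62. 61. 63.]
```

Emit:
servo_tool(
  motion=[
    [[0,0,-0.005,0,0,0,0.45],[0,0,-0.005,0,0,0,0.6],[0,0,-0.005,0,0,0,0.6],[0,0,-0.005,0,0,0,0.6],[0,0,-0.005,0,0,0,0.6]],
  ],
  newtons=20,
)

```text
clock: 10.75
eef_pos: [582.5, -91.1, 16.0]
eef_rot: [3.141, -0.001, 0.0]
wrist_force: [-1.9, 0.2, 5.7]
finger_gap: 44.7
finger_force: 20.0
```

Gripped at 44.7 mm. I lift straight up and work out the placing pose.

Emit:
servo_tool(
  motion=[
    [[0,0,0.04,0,0,0,0.6],[0,0,0.12,0,0,0,0.6],[0,0,0.2,0,0,0,0.6],[0,-0.05,0.25,0,0,0,0.6],[0,-0.1,0.25,0,0,0,0.6],[0,-0.1,0.25,0,0,0,0.6],[0,-0.1,0.25,0,0,0,0.6]],
  ],
)

```text
clock: 11.45
eef_pos: [581.8, -141.1, 139.8]
eef_rot: [-3.141, 0.001, -0.001]
wrist_force: [-0.4, 0.7, -1.2]
finger_gap: 44.9
finger_force: 20.0
```

```bash
cat > place.py <<'E'
from h import *
from scipy.spatial.transform import Rotation as R
C=np.array([525.99,-329.43,52.09]);ex=np.array([.92668,.27267,-.25869]);ey=np.array([-.28228,.95933,0]);n=np.array([.24817,.07302,.96596])
s=manip.read_state();p=s['eef_pos'];R0=R.from_euler('xyz',s['eef_rot'])
print(s['clock'],p,s['eef_rot'],s['finger_gap'],s['finger_force'],s['wrist_force'])
Rt=R.from_matrix(np.c_[ex,-ey,-n]); rv=(Rt*R0.inv()).as_rotvec(); print('turn/pi',(rv/np.pi).round(4),np.degrees(np.linalg.norm(rv)))
for dx,dh in ((-12,70),(-5,15),(-4,3),(-4,0),(0,0),(2,0)):
    t=C+(42.8+dx)*ex-.6*ey+(12+dh-29.7)*n; print(dx,dh,'shift/500',((t-p)/500).round(4),t.round(1))
c=np.array([[x,y,0] for x in (-42.5,42.5) for y in (-22.5,22.5)])
E
python3 place.py
```

```text
11.45 [ 581.76009095 -141.14233289  139.7645324 ] [-3.14121704e+00  7.77292073e-04 -6.57846516e-04] 44.85456078702 19.99988615512848 [-0.44160207  0.69602569 -1.22902104]
turn/pi [-0.012   0.0825  0.0908] 22.18262632440154
-12 70 shift/500 [-0.0282 -0.3533 -0.0902] [ 567.7 -317.8   94.6]
-5 15 shift/500 [-0.0425 -0.3575 -0.2001] [ 560.5 -319.9   39.7]
-4 3 shift/500 [-0.0466 -0.3587 -0.2238] [ 558.5 -320.5   27.9]
-4 0 shift/500 [-0.0481 -0.3592 -0.2296] [ 557.7 -320.7   25. ]
0 0 shift/500 [-0.0407 -0.357  -0.2317] [ 561.4 -319.6   23.9]
2 0 shift/500 [-0.037  -0.3559 -0.2327] [ 563.3 -319.1   23.4]
```

Emit:
servo_tool(
  motion=[
    [[-0.028,-0.353,-0.05,-0.012,0.0825,0.091,0.6],[-0.028,-0.353,-0.05,-0.012,0.0825,0.091,0.6],[-0.028,-0.353,-0.05,-0.012,0.0825,0.091,0.6],[-0.028,-0.353,-0.09,-0.012,0.0825,0.091,0.6],[-0.028,-0.353,-0.09,-0.012,0.0825,0.091,0.6],[-0.028,-0.353,-0.09,-0.012,0.0825,0.091,0.6],[-0.028,-0.353,-0.09,-0.012,0.0825,0.091,0.6]],
  ],
)

```text
clock: 12.15
eef_pos: [568.8, -316.3, 96.1]
eef_rot: [3.141, 0.26, 0.289]
wrist_force: [1.0, 0.5, -0.8]
finger_gap: 44.4
finger_force: 20.0
```

```bash
cat >> place.py <<'E'
b=shot('wrist','wp'+str(s['clock']));P=cloud(b);g=cv2.cvtColor(b['frame'],cv2.COLOR_RGB2GRAY)
D=P-C; F=np.stack([D@ex,D@ey,D@n],-1)
print('tool in deck frame',(p-C)@ex,(p-C)@ey,(p-C)@n)
np.save('pics/F.npy',F)
w=(g>140)&(np.abs(F[...,1]+1)<60)&(F[...,0]<84.5)&(F[...,0]>-20)&(F[...,2]>15)&box(150,0,360,216)
q=F[w]; print('held top',len(q),np.percentile(q,[1,50,99],axis=0).round(1).tolist())
cv2.imwrite('pics/vp.png',b['frame'][:,:,::-1])
E
python3 place.py
```

```text
12.15 [ 568.7932553  -316.29249212   96.05115344] [3.14088611 0.26009879 0.28888851] 44.38843023639645 19.999899566173553 [ 0.98303496  0.45643358 -0.7810551 ]
turn/pi [ 0.0001  0.0005 -0.0009] 0.1929664931867092
-12 70 shift/500 [-0.0022 -0.003  -0.0028] [ 567.7 -317.8   94.6]
-5 15 shift/500 [-0.0166 -0.0072 -0.1127] [ 560.5 -319.9   39.7]
-4 3 shift/500 [-0.0207 -0.0084 -0.1364] [ 558.5 -320.5   27.9]
-4 0 shift/500 [-0.0221 -0.0089 -0.1422] [ 557.7 -320.7   25. ]
0 0 shift/500 [-0.0147 -0.0067 -0.1443] [ 561.4 -319.6   23.9]
2 0 shift/500 [-0.011  -0.0056 -0.1453] [ 563.3 -319.1   23.4]
tool in deck frame 31.87481410935276 0.5207025289286957 54.04650047448358
held top 3582 [[46.6, -21.5, 91.8], [60.2, 0.5, 95.4], [73.6, 22.2, 97.0]]
```

View pics/vp.png

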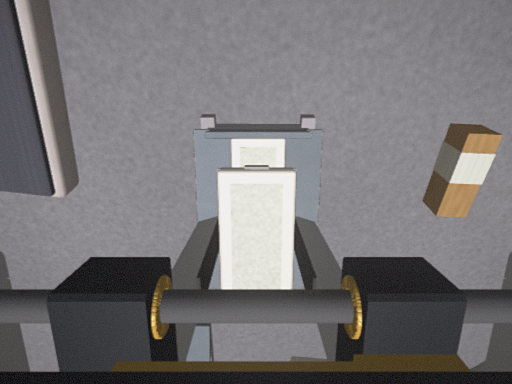

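The held case is at (257,225), its front edge at row 170, parallel to the lower case behind it at (258,152). I go down to about 3 mm above it.

Emit:
servo_tool(
  motion=[
    [[-0.008,-0.005,-0.06,0,0,0,0.6],[-0.0166,-0.0072,-0.113,0,0,0,0.6],[-0.02,-0.0084,-0.13,0,0,0,0.6],[-0.02,-0.0084,-0.136,0,0,0,0.6],[-0.02,-0.0084,-0.136,0,0,0,0.6],[-0.02,-0.0084,-0.136,0,0,0,0.6]],
  ],
)

```text
clock: 12.8
eef_pos: [559.0, -321.9, 28.8]
eef_rot: [3.14, 0.259, 0.288]
wrist_force: [0.5, -0.4, -0.5]
finger_gap: 44.4
finger_force: 20.0
```

```bash
python3 place.py
python3 - <<'E'
import numpy as np
F=np.load('pics/F.npy')
for v in range(150,200,4): print(v,F[v,258].round(0),F[v,235].round(0))
E
```

```text
12.8 [ 558.97733262 -321.90798262   28.80099346] [3.13977634 0.25936067 0.28770798] 44.41913569647571 19.999778866767883 [ 0.51161347 -0.44085434 -0.54758345]
turn/pi [ 0.0003  0.0009 -0.0006] 0.20195024729786548
-12 70 shift/500 [0.0174 0.0082 0.1317] [ 567.7 -317.8   94.6]
-5 15 shift/500 [0.0031 0.004  0.0218] [ 560.5 -319.9   39.7]
-4 3 shift/500 [-0.001   0.0028 -0.0019] [ 558.5 -320.5   27.9]
-4 0 shift/500 [-0.0025  0.0024 -0.0077] [ 557.7 -320.7   25. ]
0 0 shift/500 [ 0.0049  0.0046 -0.0098] [ 561.4 -319.6   23.9]
2 0 shift/500 [ 0.0086  0.0057 -0.0108] [ 563.3 -319.1   23.4]
tool in deck frame 38.64436296741515 -2.0955673194324325 -13.760524711187976
held top 3591 [[53.3, -24.2, 24.1], [67.0, -2.1, 27.6], [80.3, 19.5, 29.2]]
150 [91. -3. 25.] [91. 10. 25.]
154 [89. -3. 31.] [89.  9. 31.]
158 [87. -3. 32.] [87.  9. 33.]
162 [82. -3. 11.] [82. 11. 11.]
166 [81. -3. 22.] [79. 11. 11.]
170 [79. -3. 26.] [79. 10. 25.]
174 [78. -3. 28.] [77. 10. 27.]
178 [75. -3. 28.] [75. 10. 27.]
182 [73. -3. 27.] [73. 10. 28.]
186 [71. -3. 29.] [71. 10. 29.]
190 [69. -3. 29.] [68. 10. 28.]
194 [66. -3. 27.] [66. 10. 28.]
198 [64. -3. 28.] [63. 10. 27.]
```

Emit:
servo_tool(
  motion=[
    [[-0.0023,0.0024,-0.0058,0,0,0,0.6],[-0.0023,0.0024,-0.0058,0,0,0,0.6],[0.003,0.004,-0.0073,0,0,0,0.6],[0.0061,0.0049,-0.0082,0,0,0,0.6],[0.0061,0.0049,-0.0082,0,0,0,0.6]],
  ],
)

```text
clock: 13.35
eef_pos: [561.5, -319.7, 24.2]
eef_rot: [3.14, 0.261, 0.287]
wrist_force: [-1.3, -0.1, 6.1]
finger_gap: 44.6
finger_force: 20.0
```

```bash
python3 place.py
python3 - <<'E'
import numpy as np
F=np.load('pics/F.npy')
for v in range(152,184,2): print(v,F[v,258].round(1),F[v,235].round(1),F[v,280].round(1))
E
```

```text
13.35 [ 561.50844473 -319.73670173   24.20662498] [3.14005838 0.26052574 0.28738724] 44.633201409860185 20.002334117889404 [-1.27093481 -0.09038773  6.14187884]
turn/pi [ 0.0004  0.0005 -0.0005] 0.14157649248197804
-12 70 shift/500 [0.0123 0.0039 0.1409] [ 567.7 -317.8   94.6]
-5 15 shift/500 [-0.002  -0.0003  0.031 ] [ 560.5 -319.9   39.7]
-4 3 shift/500 [-0.0061 -0.0015  0.0073] [ 558.5 -320.5   27.9]
-4 0 shift/500 [-0.0076 -0.002   0.0015] [ 557.7 -320.7   25. ]
0 0 shift/500 [-0.0002  0.0002 -0.0006] [ 561.4 -319.6   23.9]
2 0 shift/500 [ 0.0035  0.0013 -0.0016] [ 563.3 -319.1   23.4]
tool in deck frame 42.770454284912624 -0.7270747465808047 -17.411807861366047
held top 3495 [[57.6, -22.8, 22.2], [70.9, -0.8, 24.2], [83.3, 20.8, 25.8]]
152 [90.6 -2.1 -3.5] [90.6 12.6 -3.4] [ 90.6 -16.1  -3.2]
154 [90.5 -2.   6.1] [90.6 12.   6.8] [ 90.5 -15.4   5.8]
156 [90.6 -1.9 15.4] [90.5 11.5 14.5] [ 90.6 -14.7  15.3]
158 [90.5 -1.9 22.8] [90.6 10.9 23.4] [ 90.6 -14.1  23.2]
160 [90.6 -1.8 30.8] [90.5 10.5 29.8] [ 90.6 -13.5  30.8]
162 [89.7 -1.8 32.1] [89.6 10.4 31.4] [ 89.6 -13.5  31.4]
164 [88.5 -1.8 31.2] [88.8 10.3 32.8] [ 88.6 -13.5  31.6]
166 [87.7 -1.8 32.4] [87.6 10.4 31.9] [ 87.4 -13.6  30.6]
168 [86.6 -1.8 32.3] [86.5 10.4 32.2] [ 86.6 -13.4  32.6]
170 [83.7 -1.9 22.7] [83.8 11.1 23. ] [ 83.6 -14.3  22.3]
172 [82.5 -1.9 22.4] [82.8 11.  23.9] [ 82.7 -14.2  23.4]
174 [81.5 -1.9 23.2] [81.5 11.1 22.9] [ 81.8 -14.2  24.6]
176 [80.6 -1.9 24.2] [80.7 11.  24.6] [ 80.5 -14.2  23.8]
178 [79.4 -1.9 24. ] [79.3 11.1 23.7] [ 79.4 -14.2  24. ]
180 [78.3 -1.9 24.2] [78.4 11.  24.7] [ 78.4 -14.2  24.6]
182 [77.  -1.9 23.6] [77.  11.1 23.8] [ 77.  -14.3  23.8]
```

It now rests on the lower case: top at 24 mm, 6 N upward. I nudge about 1.5 mm more against the backstop.

Emit:
servo_tool(
  motion=[
    [[0.0015,0.0004,-0.0004,0,0,0,0.6],[0.003,0.0009,-0.0008,0,0,0,0.6],[0.003,0.0009,-0.0008,0,0,0,0.6]],
  ],
)

```text
clock: 13.7
eef_pos: [562.9, -319.3, 23.9]
eef_rot: [3.14, 0.261, 0.287]
wrist_force: [-2.3, -1.2, 8.0]
finger_gap: 44.5
finger_force: 20.0
```

Emit:
servo_tool(
  motion=[
    [[0.0015,0.0004,-0.0004,0,0,0,0.6],[0.002,0.0006,-0.0005,0,0,0,0.6],[0.002,0.0006,-0.0005,0,0,0,0.6]],
  ],
)

```text
clock: 14.0
eef_pos: [563.1, -319.2, 23.8]
eef_rot: [3.141, 0.262, 0.287]
wrist_force: [-7.6, -0.6, 10.3]
finger_gap: 44.5
finger_force: 20.0
```

```bash
python3 place.py|grep -v shift
```

```text
14.0 [ 563.12620986 -319.22316261   23.75679031] [3.14060352 0.26232409 0.28703522] 44.49284252024145 20.001644790172577 [-7.61475166 -0.62386397 10.33529478]
turn/pi [ 0.0004 -0.0001 -0.0004] 0.0925522338567012
tool in deck frame 44.52599931696034 -0.6910840067718491 -17.407350760469164
held top 3338 [[59.4, -22.8, 22.5], [72.1, -0.8, 24.3], [84.1, 20.8, 25.8]]
```

The push force jumped, so the case is against the backstop. I ease off slightly, open, and retract along the deck normal.

Emit:
servo_tool(
  motion=[
    [[-0.001,-0.0003,0.001,0,0,0,0.6],[-0.001,-0.0003,0.001,0,0,0,0.5],[-0.001,-0.0003,0.001,0,0,0,0.4],[-0.001,-0.0003,0.001,0,0,0,0.35],[-0.001,-0.0003,0.001,0,0,0,0.35],[0.006,0.002,0.03,0,0,0,0.35],[0.023,0.007,0.1,0,0,0,0.35],[0.045,0.014,0.19,0,0,0,0.35],[-0.01,0.014,0.25,0,0,0,0.35],[-0.05,0.014,0.28,0,0,0,0.35]],
  ],
)

```text
clock: 15.05
eef_pos: [539.1, -311.7, 166.6]
eef_rot: [3.138, 0.258, 0.288]
wrist_force: [-0.1, 0.2, 0.5]
finger_gap: 60.9
finger_force: 0.0
```

```bash
python3 place.py|grep -v shift
python3 - <<'E'
from h import *
import glob
c=load(sorted(glob.glob('pics/wp*.npz'),key=lambda s:float(s[7:-4]))[-1][5:-4]);F=np.load('pics/F.npy');g=cv2.cvtColor(c['frame'],cv2.COLOR_RGB2GRAY)
t=shot('top','t9')
U=(F[...,2]>20)&(F[...,2]<27.5)&(g>110)&(np.abs(F[...,1])<35)&(F[...,0]>-15)&(F[...,0]<85.2)
q=F[big(U,F)]; q=q[(q[:,2]>20)&(q[:,2]<27.5)]; n=np.linalg.svd(q-q.mean(0))[2][2]
print('upper',len(q),cv2.minAreaRect(q[:,:2].astype(np.float32)),q.mean(0),'normal in deck',n)
im=np.hstack([c['frame'],cv2.copyMakeBorder(cv2.resize(t['frame'][140:230,120:210],(280,280)),0,104,0,0,cv2.BORDER_CONSTANT)])
cv2.imwrite('pics/v10.png',im[:,:,::-1])
E
```

```text
15.05 [ 539.11301951 -311.68856709  166.58132775] [3.13790238 0.25759001 0.28756293] 60.93232117638634 0.0 [-0.0917656   0.22733063  0.46436192]
turn/pi [ 0.0007  0.0016 -0.0007] 0.33809011068639033
tool in deck frame -12.619365348164239 13.315522884512351 115.14626213166804
held top 4061 [[1.3, -23.0, 22.1], [44.4, -1.0, 24.3], [83.7, 20.8, 26.1]]
upper 4099 ((42.825618743896484, -1.1677494049072266), (45.47764587402344, 83.98722076416016), 89.93456268310547) [44.36598602 -1.08657861 24.28460166] normal in deck [-0.00124563 -0.00110644 -0.99999861]
```

View pics/v10.png

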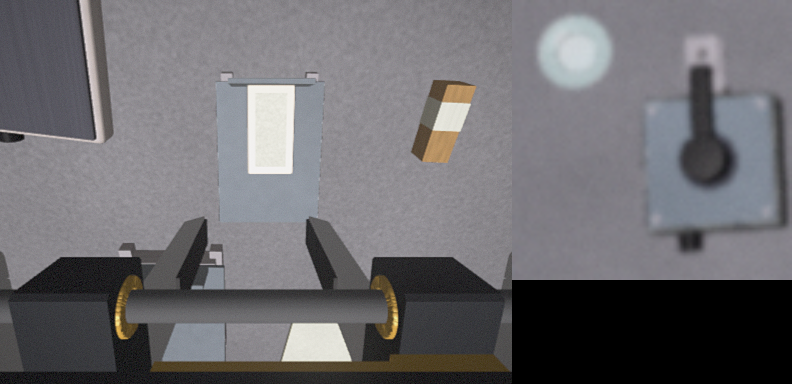

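The stacked case at (271,130) lies flat and square, centred at x = 42.8 mm in the deck frame and up against the backstop. The handle still lies along the lug, and the gripper is clear.

```bash
python3 -c "
from cell import manip
print(manip.sign_off())"
```

```text
the job is handed in; nothing more can be done
None
```

The job is handed in at about 15 s on the robot's clock: the isolator handle is at off with its hole lined up over the lug's, and the slide case lies flat and square on the lower case, against the backstop. The lower case is hidden under it, so I could not see it directly; I saw no bystanders disturbed but did not check each one.

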